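# Load the red driver and feed it under the press

### The job

Lift the red-sleeved driver out of the crowded rack, going in with the fingers through the gap beside it so that its neighbours stay standing in their cells, and set it gently upright in the yellow-rimmed nest of the press carriage. Then feed it under the ram by turning the black crank exactly two full turns anticlockwise, as seen from above, and let go, leaving the driver standing in the nest.

Things in the scene. Friction and masses are not known exactly. Their poses are not given: they have to be found in the camera images.
- red_driver_mid (a point): Centre (half-way up) of the press driver to be loaded: a round aluminium stem 28 mm in diameter with a RED sleeve, on a steel foot 42 mm in diameter and 14 mm high; 110 mm tall in all, 0.18 to 0.35 kg, standing upright in the middle row of the rack. This point is 55 mm above its underside; z runs up the stem.
- blue_driver_mid (a point): Centre (half-way up) of an identical driver with a BLUE sleeve, in the same middle row, 110 mm from the red one. Leave it.
- rack: Flat plywood rack 170 (its x) by 280 mm (its y), 22 high; origin: centre of underside. 3 rows at x = -55, 0, 55, 5 columns at y = -110 to 110, pitch 55 mm; cells 50 mm inside, floor 5 mm thick. The middle row holds only the two drivers, at y = -55 and 55 in either order, with empty cells beside them along y; along x, 44 mm dies in both outer rows (columns -55, 0, 55) leave only 19 mm beside a driver's stem.
- press: Grey bench press, fixed; origin: on the bench under the middle of the carriage's loading position, from which the carriage runs along press +y. The ram hangs over press (0, 126) mm, its face 195 mm above the bench; its head, 80 mm wide, spans press y = 113 to 320 mm, up to 395 mm high. The green gear housing under the crank is centred at press (-125, -45) mm.
- carriage: Aluminium feed carriage, 84 mm square, driven by the crank: each full anticlockwise turn moves it 62.8 mm along press +y (two turns: 126 mm, under the ram). Origin: centre of its underside, 32 mm above the bench; axes as the press.
- nest (a point): Centre of the floor of the shallow square nest on the carriage: 62 mm square inside, yellow rim 8 mm high, floor 44 mm above the bench. Moves with the carriage.
- crank (a joint): Angle of the crank, rad: grows anticlockwise as seen from above. It starts within 0.25 of 0, with the arm pointing about to press -x (towards the robot). It has little friction (about 0.06 N m, plus a little from the carriage) and stays where it is left. End stops lie at -1.5 and +16, so they do not tell the count.
- crank_axis (a point): Point on the crank's upright axis, 142 mm above the bench, level with the middle of the knob.
- knob_mid (a point): Centre of the crank's black upright knob, 24 mm in diameter and 55 mm tall, which spins freely on its pin; 50 mm from the crank's axis, 141.5 mm above the bench. The crank's arm below it has its top at 113 mm.
- die0_mid (a point): Centre (half-way up) of a bystander in the rack's outer rows: a plain upright cylinder (die), 44 mm in diameter, 100 mm tall, bright steel with a blue band. Leave it standing.
- die1_mid (a point): Centre (half-way up) of a bystander in the rack's outer rows: a plain upright cylinder (die), 44 mm in diameter, 92 mm tall, brass with a steel band. Leave it standing.
- die2_mid (a point): Centre (half-way up) of a bystander in the rack's outer rows: a plain upright cylinder (die), 44 mm in diameter, 104 mm tall, aluminium with a black band. Leave it standing.
- die3_mid (a point): Centre (half-way up) of a bystander in the rack's outer rows: a plain upright cylinder (die), 44 mm in diameter, 96 mm tall, dark steel with a brass band. Leave it standing.
- die4_mid (a point): Centre (half-way up) of a bystander in the rack's outer rows: a plain upright cylinder (die), 44 mm in diameter, 90 mm tall, bright steel with a grey band. Leave it standing.
- die5_mid (a point): Centre (half-way up) of a bystander in the rack's outer rows: a plain upright cylinder (die), 44 mm in diameter, 100 mm tall, brass with a blue band. Leave it standing.
Mind the look-alikes: they are no part of the job. What is shaped like the part that bears red_driver_mid but pink or purple is not meant.

How it is judged (in metres and radians):
On the way, in this order (a step that is already met when the one before it is completed fails the run):
1. the red driver is lifted clear of the rack (z of red_driver_mid in the frame of rack above 0.1 m), for 0.1 s.
2. the red driver stands released in the nest, before the crank has been turned (horizontal distance between red_driver_mid and nest below 0.017 m and z of red_driver_mid in the frame of nest between 0.05 and 0.06 m and angle between red_driver_mid's own z axis and vertical below 0.08 rad and contact force between the fingers and red_driver below 0.05 N and value of joint crank between -0.8 and 0.8 rad), for 0.2 s.
3. the crank has been turned two turns anticlockwise with the driver still standing in the nest (horizontal distance between red_driver_mid and nest below 0.017 m and z of red_driver_mid in the frame of nest between 0.05 and 0.06 m and angle between red_driver_mid's own z axis and vertical below 0.08 rad and value of joint crank between 11.866 and 13.266 rad), for 0.2 s.
At the end, for the whole second after the job is handed in: The red driver stands upright (within 0.08 rad) on the floor of the carriage's nest, within 17 mm of its centre, released and at rest; the crank is at rest at two full anticlockwise turns (joint 12.57, within 0.7 rad), so that the carriage is under the ram (all of step 3 and contact force between the fingers and red_driver below 0.05 N and linear speed of red_driver below 0.02 m/s and velocity of joint crank between -0.1 and 0.1 rad/s); the robot touches nothing.
It fails at once if another tool of the rack is tipped (over 0.3 rad) or moved by more than 25 mm (angle between any of blue_driver_mid, die0_mid, die1_mid, die2_mid, die3_mid, die4_mid, die5_mid's own z axis and vertical above 0.3 rad or distance of any of blue_driver_mid, die0_mid, die1_mid, die2_mid, die3_mid, die4_mid, die5_mid from where it was at the start of the episode above 0.025 m).
It fails at once if the red driver is dropped from a height (falls free of the fingers faster than 0.6 m/s, about 18 mm of fall) (contact force between the fingers and red_driver below 0.05 N and linear speed of red_driver above 0.6 m/s).
It fails at once if the red driver is rammed onto the carriage (over 90 N) (contact force between red_driver and carriage above 90 N).
It also fails if it takes over 69 s, if anything falls off the work surface, if the arm or the gripper's body presses on something with over 40 N, if the wrist force passes 120 N, or if a joint passes its speed limit or range.

### The arm

A 6-joint arm with a two-finger parallel gripper is mounted at the origin on the work surface. World frame = base frame: x ahead of the robot, y to its left, z up, the work surface at z = 0. Lengths are in mm, angles in degrees, forces in N, time in s.
With the tool pointing down it reaches from about 300 to 850 mm from the base axis. Payload 4.2 kg.
Tool frame: the origin (TCP) lies at the very end of the fingers, on their centre line; the grasp point (between the pads) lies 19 mm behind it; z points along the fingers, y is the direction in which the jaws open and shut (so a half turn about z gives the same grasp; the last joint's range is limited). The gripper opens to 91 mm and grips with 3 to 60 N. Pads are 32 mm wide; open, the fingers measure 118 mm over their backs; the gripper's body (76 mm by 178 mm) begins 60 mm behind the grasp point.
Start: joints at [-70.76, 18.312, 89.639, -0, 72.044, -1.146], TCP at [200.3, -539.004, 192.276] pointing down, gripper open.
Joint ranges: [-177.97, 177.97], [-48.28, 115.42], [12.27, 149.76], [-77.06, 257.06], [2.81, 150.46], [-146.56, 146.56]. Speed limits (degrees/s): [147.25, 147.25, 180, 180, 180, 180].

### API

Orientations are given as [roll, pitch, yaw] about the fixed x, y, z axes, in that order (R = Rz(yaw) Ry(pitch) Rx(roll)).
In Python, from workcell import telemetry, grab_frame, job gives the robot as it stands.
- The arm moves only by the tool drive_tool, never from a script. Its argument "moves" is a list of rows, each an object of numbers: "claw": the closure, from -1 (fully open) to 1 (shut); "dx", "dy", "dz": the shift along the tool's x, y, z in units of 20 mm (1.0 is 20 mm); "yaw": the turn about the tool's z in units of 0.15 rad (1.0 is 0.15 rad). In form: [{"claw": .., "dx": .., "dy": .., "dz": .., "yaw": ..}, ...]. A call has 1 to 5 rows; each row shifts and turns the pose as measured when the row begins, along the tool's axes as they then stand; what a row does not reach is not made up. A row lasts 1/8 s, in which the tool goes at most 62.5 mm and 10.7 degrees, less where a joint would pass 70% of its speed; a pose out of reach is approached as far as the arm can. A call with a number of a shift or a turn outside -1 to 1 is refused whole. A call with a gripper value outside its range is refused whole. The fingers move at their own pace and stop on an object; "grip_force" is the grip in N (left out, the last holds). Time passes only in rows, so rows that do not move let the fingers close. It gives the time, the measured TCP pose, the force and the opening at its end, in the units of the state.
- telemetry.state(): the state, without advancing time (a new reading comes with each control period).
- grab_frame(name): name is "scene" or "top" or "wrist"; returns a dict with "color" (420x560x3 uint8, blue, green, red), "vertical_fov" (degrees; the focal length in pixels is half the picture's height over the tangent of half this angle, whatever the lens; pixels are square), "cx", "cy" (the principal point, pixels), "dist" ([k1, k2, p1, p2, k3] as OpenCV has them; the pictures are not rectified), "pose" (4x4, takes a point from camera to world coordinates). Camera axes: x right, y down, z forward; pixel columns grow to the right and rows downward; lengths in mm; the calibration is good to about 2 mm. A picture is of the moment at which its call begins. There is no depth.
- job.job_done(): hands the job in, once; it reports no verdict.
The state is a dict: "time_s": time; "qpos": joint angles; "qvel": joint speeds; "effort": joint torques, N m; "ee_pos": TCP position; "ee_rot": TCP orientation; "force": force on the tool from outside, world axes, zero at the start; "torque": the same for the moment, N m; "gripper_width": finger opening in mm.
Only numpy, scipy, OpenCV 4.12 (cv2) and the standard library are available. Lean on these libraries where they do the work, as an engineer would, in place of code of your own. Each camera call takes 0.05 s, during which the arm holds its last target.

## Working session

There is one attempt and no reset: what is moved stays moved. The work goes in short steps, Python scripts to look and compute and a tool call to move; the robot and the scene stay as the last step left them, time stands still between calls to the robot, and variables do not carry over. Pictures are saved under pics/ and viewed, and the job is handed in when it is done.

Besides the shell and the picture viewer there is one more tool, called by a JSON object that holds its "api" and its "payload", one argument or row to a line. drive_tool: Moves the arm, as the interface text tells. Its arguments: {"type":"object","properties":{"moves":{"type":"array"},"grip_force":{"type":"number"}},"required":["moves"]}

```bash
ls; mkdir -p pics
python3 - <<'E'
from workcell import telemetry, grab_frame
import cv2
print(telemetry.state())
for n in ["scene","top","wrist"]:
    f=grab_frame(n); cv2.imwrite(f"pics/{n}0.png",f["color"])
    print(n,f["vertical_fov"],f["cx"],f["cy"],f["dist"],f["pose"])
E
```

```text
pics
{'time_s': 0.0, 'qpos': array([-7.07577605e+01,  1.83487553e+01,  8.97051160e+01, -1.72728766e-03,
        7.20415637e+01, -1.14585449e+00]), 'qvel': array([-0.01684094, -0.00461461,  0.01004187, -0.00955895,  0.01950362,
        0.07351506]), 'effort': array([-2.36419393e-03, -4.12473750e+01, -2.31973851e+01,  7.23420689e-02,
        4.55966697e-02, -1.54992058e-04]), 'ee_pos': array([ 200.13652834, -538.48886872,  191.45795889]), 'ee_rot': array([-1.79904551e+02, -2.66554732e-04,  2.03886277e+01]), 'force': array([ 0.3128909 ,  0.34663509, -0.51545915]), 'torque': array([-0.00438716,  0.01138101, -0.03714388]), 'gripper_width': 91.28631851224279}
scene 43.377043446050074 280.4410189136628 208.3370482523955 [-0.02709203  0.          0.          0.          0.        ] [[-3.94543330e-01  5.16652321e-01 -7.59872318e-01  1.34231637e+03]
 [ 9.18606125e-01  2.01681770e-01 -3.39834152e-01  2.11192642e+02]
 [-2.23237096e-02 -8.32102664e-01 -5.54172184e-01  6.59122883e+02]
 [ 0.00000000e+00  0.00000000e+00  0.00000000e+00  1.00000000e+00]]
top 42.742192064379296 269.85139175253585 216.05755193661906 [-0.21670006  0.          0.          0.          0.        ] [[ 2.48973043e-02 -9.83081150e-01  1.81470593e-01  3.47720300e+02]
 [-9.99641522e-01 -2.26945269e-02  1.42051532e-02 -1.64994479e+02]
 [-9.84642910e-03 -1.81759209e-01 -9.83293770e-01  1.35288991e+03]
 [ 0.00000000e+00  0.00000000e+00  0.00000000e+00  1.00000000e+00]]
wrist 67.4963983026049 274.6808379211177 210.10258838556558 [0.01734706 0.         0.         0.         0.        ] [[ 3.48471231e-01 -9.05878814e-01 -2.40730919e-01  2.67104726e+02]
 [-9.37318630e-01 -3.37127298e-01 -8.81984743e-02 -5.12819394e+02]
 [-1.25983501e-03  2.56376206e-01 -9.66576253e-01  3.83974722e+02]
 [ 0.00000000e+00  0.00000000e+00  0.00000000e+00  1.00000000e+00]]
```

View pics/scene0.png

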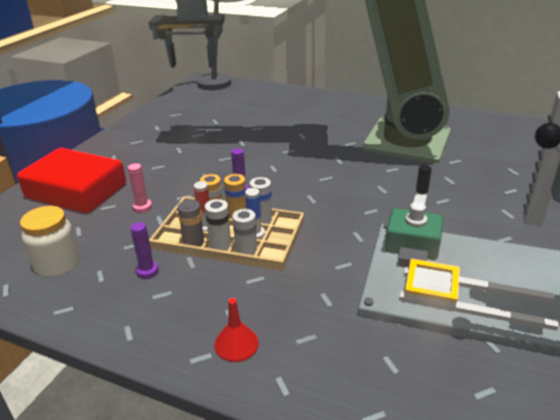

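View pics/top0.png

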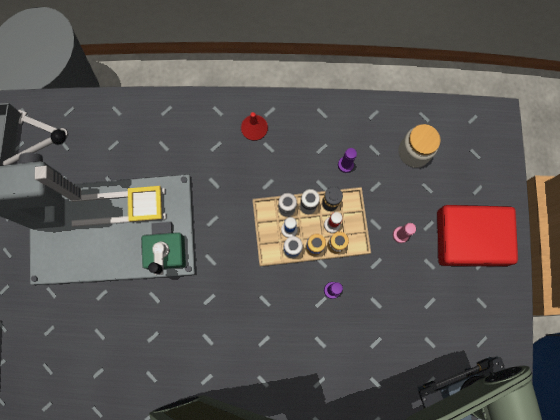

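View pics/wrist0.png

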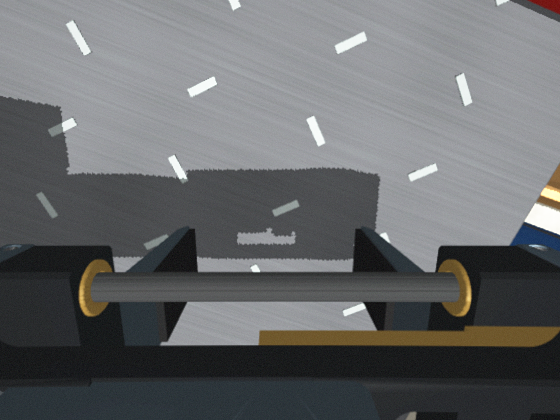

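```bash
cat > h.py <<'E'
import numpy as np, cv2
from workcell import telemetry, grab_frame
def K(f):
    fl=210/np.tan(np.radians(f["vertical_fov"]/2)); return np.array([[fl,0,f["cx"]],[0,fl,f["cy"]],[0,0,1.]])
def rays(f,px):
    p=cv2.undistortPoints(np.array(px,float).reshape(-1,1,2),K(f),np.array(f["dist"],float)).reshape(-1,2)
    P=np.array(f["pose"]); d=np.c_[p,np.ones(len(p))]@P[:3,:3].T
    return P[:3,3],d
def onz(f,px,z):
    o,d=rays(f,px); t=(z-o[2])/d[:,2]; return o+d*t[:,None]
def proj(f,X):
    P=np.linalg.inv(np.array(f["pose"])); r=cv2.Rodrigues(P[:3,:3])[0]
    return cv2.projectPoints(np.array(X,float).reshape(-1,1,3),r,P[:3,3],K(f),np.array(f["dist"],float))[0].reshape(-1,2)
def tri(L):
    A=np.zeros((3,3));b=np.zeros(3)
    for f,px in L:
        o,d=rays(f,[px]); d=d[0]/np.linalg.norm(d[0]); M=np.eye(3)-np.outer(d,d); A+=M;b+=M@o
    return np.linalg.solve(A,b)
E
python3 - <<'E'
import cv2
t=cv2.imread('pics/top0.png')
cv2.imwrite('pics/topA.png',cv2.resize(t[180:275,245:380],None,fx=5.5,fy=5.5,interpolation=cv2.INTER_CUBIC))
cv2.imwrite('pics/topB.png',cv2.resize(t[165:290,20:205],None,fx=4.3,fy=4.3,interpolation=cv2.INTER_CUBIC))
E
```

```text
(no output)
```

View pics/topA.png

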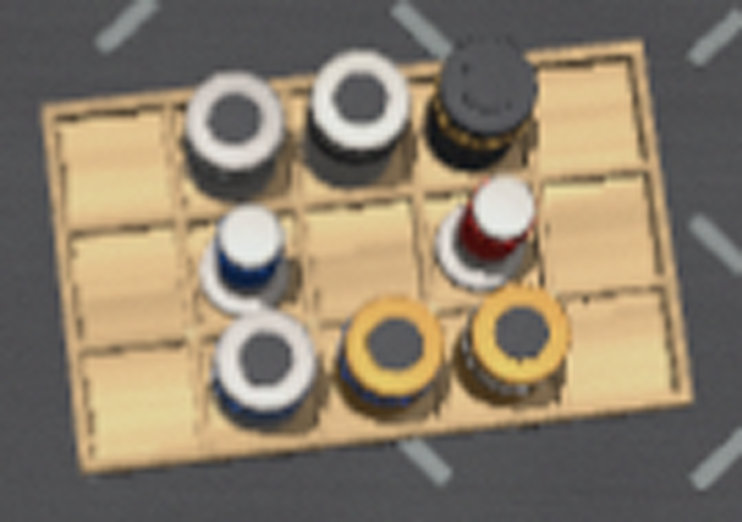

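View pics/topB.png

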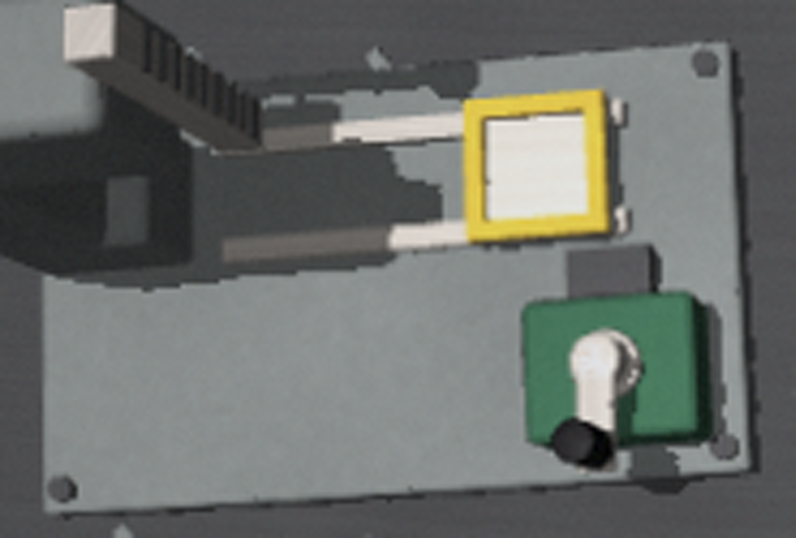

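Run:
```python
from h import *
f=grab_frame("top")
A=lambda p:[(x/5.5+245-.4,y/5.5+180-.4) for x,y in p]
B=lambda p:[(x/4.3+20-.4,y/4.3+165-.4) for x,y in p]
r=onz(f,A([(42,103),(640,40),(692,402),(82,473)]),22); print("rack",r,r.mean(0))
d=r[0]-r[1];print(np.linalg.norm(d),np.degrees(np.arctan2(d[1],d[0]))-90); d=r[3]-r[2];print(np.linalg.norm(d),np.degrees(np.arctan2(d[1],d[0]))-90)
print("red,blue top",onz(f,A([(505,207),(250,235)]),115))
print("red foot",onz(f,A([(480,247)]),19))
n=onz(f,B([(465,102),(604,90),(608,235),(468,243)]),52); print("nest",n,n.mean(0))
d=n[0]-n[1];print(np.linalg.norm(d),np.degrees(np.arctan2(d[1],d[0]))-90)
c=onz(f,B([(726,42),(748,468),(45,513)]),12);print("plate",c); d=c[2]-c[1];print(np.degrees(np.arctan2(d[1],d[0]))-90)
print("knobtop",onz(f,B([(578,440)]),169))
```

```text
rack [[ 638.08596566  -99.90123209   22.        ]
 [ 674.72417838 -377.19927796   22.        ]
 [ 505.76660611 -400.2373218    22.        ]
 [ 467.58828246 -123.19000822   22.        ]] [ 571.54125815 -250.13196002   22.        ]
279.70799930026607 7.526651854624518
279.66551156433627 7.846189941589074
red,blue top [[ 576.97174236 -303.57234476  115.        ]
 [ 562.34934998 -194.76270428  115.        ]]
red foot [[ 575.81413787 -302.83574398   19.        ]]
nest [[651.03596805 216.12659268  52.        ]
 [659.68647002 132.57925345  52.        ]
 [573.46303895 124.61360959  52.        ]
 [566.74513412 207.85313182  52.        ]] [612.73265278 170.29314688  52.        ]
83.99398238287905 5.911347929689924
plate [[700.45311385  68.66203939  12.        ]
 [444.20154379  42.38017172  12.        ]
 [399.37868751 479.895363    12.        ]]
5.849469443487735
knobtop [[444.55852556 108.26619796 169.        ]]
```

{"api": "drive_tool", "payload": {
  "moves": [
    {"claw": -1,"dx": 0,"dy": 0,"dz": -0.5,"yaw": 1.0},
    {"claw": -1,"dx": 1,"dy": 0,"dz": 0,"yaw": 0.5},
    {"claw": -1,"dx": 1,"dy": -0.6,"dz": 0,"yaw": 0},
    {"claw": -1,"dx": 1,"dy": -0.6,"dz": 0,"yaw": 0},
    {"claw": -1,"dx": 1,"dy": -0.6,"dz": 0,"yaw": 0}
  ]
}}

```text
time_s: 0.82
ee_pos: [275.4, -490.7, 200.5]
ee_rot: [-179.8, 0.1, 6.9]
force: [-0.1, 1.0, 0.1]
gripper_width: 91.2
```

```bash
cat >> h.py <<'E'
def go(x,y,z,yaw):
    s=telemetry.state(); p=s["ee_pos"]; w=s["ee_rot"][2]; a=np.radians(yaw)
    d=np.array([x,y,z])-p
    print("t",round(s["time_s"],2),"pos",p.round(1),"rot",s["ee_rot"].round(1),"w",round(s["gripper_width"],1),"F",s["force"].round(1),"q6",s["qpos"].round(0))
    print("units dx %.2f dy %.2f dz %.2f yaw %.2f"%((d[0]*np.cos(a)+d[1]*np.sin(a))/20,(d[0]*np.sin(a)-d[1]*np.cos(a))/20,-d[2]/20,-np.radians((yaw-w))/.15))
E
python3 -c "
from h import *
go(576.5,-303,200,7.7)"
```

```text
t 0.82 pos [ 275.4 -490.7  200.5] rot [-1.798e+02  1.000e-01  6.900e+00] w 91.2 F [-0.1  1.   0.1] q6 [-62.  17.  90.   0.  73.  21.]
units dx 16.18 dy -7.28 dz 0.03 yaw -0.10
```

{"api": "drive_tool", "payload": {
  "moves": [
    {"claw": -1,"dx": 1,"dy": -0.5,"dz": 0,"yaw": -0.1},
    {"claw": -1,"dx": 1,"dy": -0.5,"dz": 0,"yaw": 0},
    {"claw": -1,"dx": 1,"dy": -0.5,"dz": 0,"yaw": 0},
    {"claw": -1,"dx": 1,"dy": -0.5,"dz": 0,"yaw": 0},
    {"claw": -1,"dx": 1,"dy": -0.5,"dz": 0,"yaw": 0}
  ]
}}

```text
time_s: 1.45
ee_pos: [370.4, -424.9, 199.5]
ee_rot: [-179.7, 0.1, 7.7]
force: [-0.5, -0.2, 1.2]
gripper_width: 91.3
```

{"api": "drive_tool", "payload": {
  "moves": [
    {"claw": -1,"dx": 1,"dy": -0.5,"dz": 0,"yaw": 0},
    {"claw": -1,"dx": 1,"dy": -0.5,"dz": 0,"yaw": 0},
    {"claw": -1,"dx": 1,"dy": -0.5,"dz": 0,"yaw": 0},
    {"claw": -1,"dx": 1,"dy": -0.5,"dz": 0,"yaw": 0},
    {"claw": -1,"dx": 1,"dy": -0.5,"dz": 0,"yaw": 0}
  ]
}}

```text
time_s: 2.08
ee_pos: [465.2, -359.0, 198.3]
ee_rot: [-179.6, 0.2, 7.8]
force: [-0.8, -0.3, 0.2]
gripper_width: 91.0
```

```bash
python3 -c "
from h import *
go(576.5,-303,200,7.7)
f=grab_frame('wrist'); cv2.imwrite('pics/w1.png',f['color']); print(proj(f,[[576.5,-303,115],[576.5,-303,19]]))"
```

```text
t 2.08 pos [ 465.2 -359.   198.3] rot [-179.6    0.2    7.8] w 91.0 F [-0.8 -0.3  0.2] q6 [-39.  20.  87.   0.  74.  43.]
units dx 5.89 dy -2.03 dz -0.08 yaw 0.01
[[226.32969393  66.52241731]
 [239.89430644  82.27914927]]
```

View pics/w1.png

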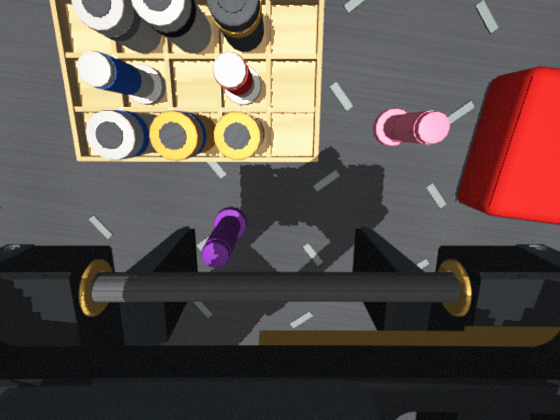

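```bash
python3 -c "
import cv2
t=cv2.imread('pics/w1.png'); cv2.imwrite('pics/w1c.png',cv2.resize(t[30:130,190:290],None,fx=6,fy=6,interpolation=cv2.INTER_CUBIC))"
```

```text
(no output)
```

View pics/w1c.png

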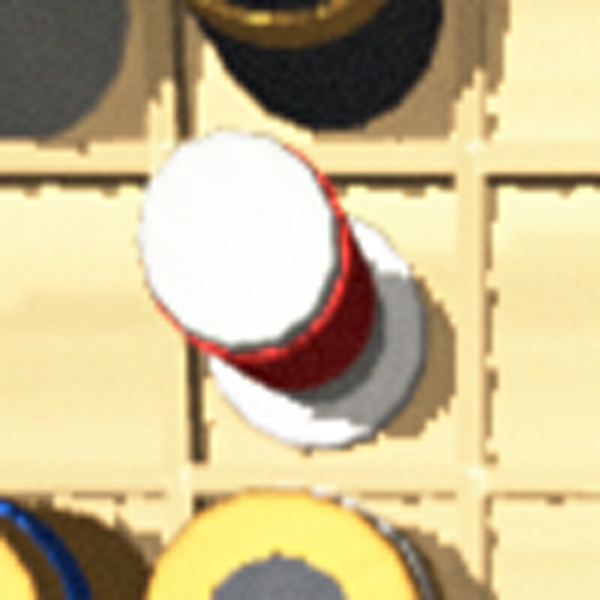

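```bash
python3 -c "
from h import *
f=grab_frame('wrist'); print(onz(f,[[229.3,69.7]],115),onz(f,[[242.2,85.6]],19))
go(575.5,-304.5,200,7.7)"
```

```text
[[ 576.94145728 -303.6522059   115.        ]] [[ 576.12244468 -303.80249878   19.        ]]
t 2.17 pos [ 466.1 -358.4  198.2] rot [-179.5    0.2    7.9] w 91.3 F [ 0.6 -0.6 -0.1] q6 [-39.  20.  87.   0.  74.  43.]
units dx 5.78 dy -1.94 dz -0.09 yaw 0.02
```

{"api": "drive_tool", "payload": {
  "moves": [
    {"claw": -1,"dx": 1,"dy": -0.4,"dz": 0,"yaw": 0},
    {"claw": -1,"dx": 1,"dy": -0.4,"dz": 0,"yaw": 0},
    {"claw": -1,"dx": 1,"dy": -0.4,"dz": 0,"yaw": 0},
    {"claw": -1,"dx": 1,"dy": -0.4,"dz": 0,"yaw": 0},
    {"claw": -1,"dx": 1,"dy": -0.3,"dz": 0,"yaw": 0}
  ]
}}

```text
time_s: 2.8
ee_pos: [564.9, -304.7, 198.0]
ee_rot: [-179.5, 0.2, 7.8]
force: [-0.7, 0.3, -0.0]
gripper_width: 91.2
```

{"api": "drive_tool", "payload": {
  "moves": [
    {"claw": -1,"dx": 0.7,"dy": 0,"dz": 0,"yaw": 0},
    {"claw": -1,"dx": 0,"dy": 0,"dz": 0,"yaw": 0}
  ]
}}

```text
time_s: 3.05
ee_pos: [581.3, -301.7, 197.4]
ee_rot: [-179.5, 0.2, 7.9]
force: [-0.7, -0.1, -0.8]
gripper_width: 91.3
```

```bash
python3 -c "
from h import *
go(576.5,-303.7,55,7.7)
f=grab_frame('scene'); cv2.imwrite('pics/s1.png',cv2.resize(f['color'][140:280,130:330],None,fx=3,fy=3))"
```

```text
t 3.05 pos [ 581.3 -301.7  197.4] rot [-179.5    0.2    7.9] w 91.3 F [-0.7 -0.1 -0.8] q6 [-29.  26.  77.   0.  77.  53.]
units dx -0.25 dy 0.07 dz 7.12 yaw 0.02
```

View pics/s1.png

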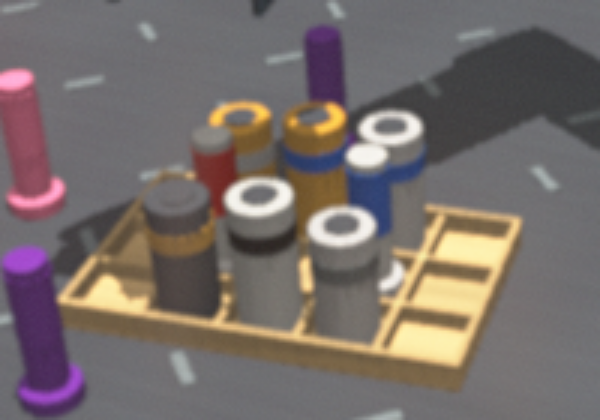

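{"api": "drive_tool", "payload": {
  "moves": [
    {"claw": -1,"dx": -0.25,"dy": 0.07,"dz": 1,"yaw": 0},
    {"claw": -1,"dx": 0,"dy": 0,"dz": 1,"yaw": 0},
    {"claw": -1,"dx": 0,"dy": 0,"dz": 0.5,"yaw": 0},
    {"claw": -1,"dx": 0,"dy": 0,"dz": 0,"yaw": 0}
  ]
}}

```text
time_s: 3.6
ee_pos: [573.6, -305.5, 147.2]
ee_rot: [-179.6, 0.3, 7.7]
force: [0.4, -0.1, -0.4]
gripper_width: 91.1
```

```bash
python3 -c "
from h import *
go(576.5,-303.7,60,7.7)
f=grab_frame('wrist'); cv2.imwrite('pics/w2.png',f['color']); print(proj(f,[[576.5,-303.7,115]]))"
```

```text
t 3.6 pos [ 573.6 -305.5  147.2] rot [-179.6    0.3    7.7] w 91.1 F [ 0.4 -0.1 -0.4] q6 [-29.  27.  83.   0.  71.  53.]
units dx 0.15 dy -0.07 dz 4.36 yaw 0.00
[[274.24150857 221.36304797]]
```

View pics/w2.png

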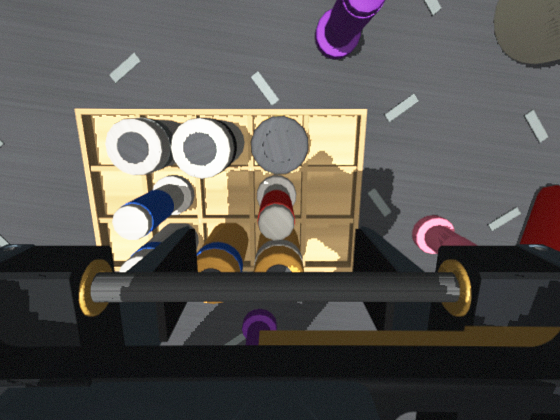

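{"api": "drive_tool", "payload": {
  "moves": [
    {"claw": -1,"dx": 0.1,"dy": -0.1,"dz": 0.8,"yaw": 0},
    {"claw": -1,"dx": 0,"dy": 0,"dz": 0.9,"yaw": 0},
    {"claw": -1,"dx": 0,"dy": 0,"dz": 0.9,"yaw": 0},
    {"claw": -1,"dx": 0,"dy": 0,"dz": 0.9,"yaw": 0},
    {"claw": -1,"dx": 0,"dy": 0,"dz": 0.3,"yaw": 0}
  ]
}}

```text
time_s: 4.28
ee_pos: [577.0, -303.1, 69.9]
ee_rot: [-179.8, -0.0, 7.7]
force: [0.2, -0.4, 0.2]
gripper_width: 91.1
```

{"api": "drive_tool", "payload": {
  "moves": [
    {"claw": -1,"dx": 0,"dy": 0,"dz": 0,"yaw": 0}
  ]
}}

```text
time_s: 4.4
ee_pos: [577.0, -303.0, 69.5]
ee_rot: [-179.8, 0.0, 7.7]
force: [0.6, 0.8, 0.1]
gripper_width: 91.2
```

```bash
python3 -c "
from h import *
go(576.5,-303.7,60,7.7)"
```

```text
t 4.4 pos [ 577.  -303.    69.5] rot [-179.8    0.     7.7] w 91.2 F [0.6 0.8 0.1] q6 [-29.  30.  89.   0.  61.  53.]
units dx -0.03 dy 0.03 dz 0.48 yaw 0.00
```

{"api": "drive_tool", "payload": {
  "moves": [
    {"claw": -0.2,"dx": 0,"dy": 0,"dz": 0.5,"yaw": 0},
    {"claw": 0.2,"dx": 0,"dy": 0,"dz": 0,"yaw": 0},
    {"claw": 0.4,"dx": 0,"dy": 0,"dz": 0,"yaw": 0},
    {"claw": 1,"dx": 0,"dy": 0,"dz": 0,"yaw": 0},
    {"claw": 1,"dx": 0,"dy": 0,"dz": 0,"yaw": 0}
  ],
  "grip_force": 30
}}

```text
time_s: 5.03
ee_pos: [578.2, -303.6, 60.9]
ee_rot: [-179.9, -0.2, 7.7]
force: [0.1, 0.8, 1.0]
gripper_width: 44.1
```

{"api": "drive_tool", "payload": {
  "moves": [
    {"claw": 1,"dx": 0,"dy": 0,"dz": 0,"yaw": 0},
    {"claw": 1,"dx": 0,"dy": 0,"dz": 0,"yaw": 0},
    {"claw": 1,"dx": 0,"dy": 0,"dz": -0.3,"yaw": 0}
  ]
}}

```text
time_s: 5.4
ee_pos: [577.5, -303.3, 66.3]
ee_rot: [-179.9, -0.1, 7.7]
force: [0.6, -0.5, -3.2]
gripper_width: 27.8
```

```bash
python3 -c "
from h import *
go(576.5,-303.7,60,7.7)
f=grab_frame('wrist'); cv2.imwrite('pics/w3.png',f['color'])"
```

```text
t 5.4 pos [ 577.5 -303.3   66.3] rot [-1.799e+02 -1.000e-01  7.700e+00] w 27.8 F [ 0.6 -0.5 -3.2] q6 [-29.  31.  89.   0.  61.  53.]
units dx -0.05 dy 0.01 dz 0.32 yaw 0.00
```

View pics/w3.png

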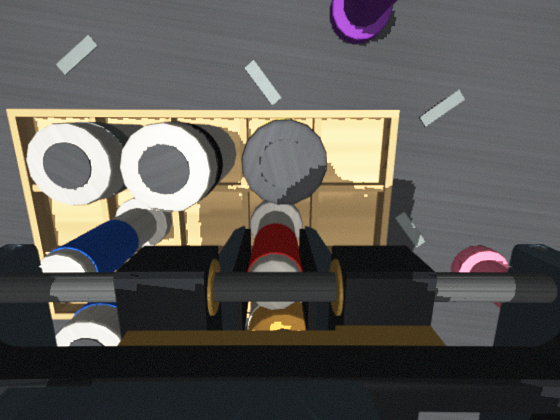

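{"api": "drive_tool", "payload": {
  "moves": [
    {"claw": 1,"dx": 0,"dy": 0,"dz": -0.6,"yaw": 0},
    {"claw": 1,"dx": 0,"dy": 0,"dz": -0.9,"yaw": 0},
    {"claw": 1,"dx": 0,"dy": 0,"dz": -1,"yaw": 0},
    {"claw": 1,"dx": 0,"dy": 0,"dz": -1,"yaw": 0},
    {"claw": 1,"dx": 0,"dy": 0,"dz": -1,"yaw": 0}
  ],
  "grip_force": 40
}}

```text
time_s: 6.08
ee_pos: [577.0, -303.1, 161.2]
ee_rot: [-179.8, -0.0, 7.7]
force: [0.8, -0.4, -2.5]
gripper_width: 27.6
```

{"api": "drive_tool", "payload": {
  "moves": [
    {"claw": 1,"dx": 0,"dy": 0,"dz": -1,"yaw": 0},
    {"claw": 1,"dx": 0,"dy": 0,"dz": -1,"yaw": 0},
    {"claw": 1,"dx": 0,"dy": 0,"dz": -0.8,"yaw": 0},
    {"claw": 1,"dx": 0,"dy": 0,"dz": 0,"yaw": 0}
  ]
}}

```text
time_s: 6.58
ee_pos: [577.6, -303.5, 224.1]
ee_rot: [180.0, -0.3, 7.7]
force: [-0.7, 0.7, -3.3]
gripper_width: 27.2
```

```bash
python3 -c "
from h import *
go(612.7,170.3,180,5.9)
f=grab_frame('scene'); cv2.imwrite('pics/s2.png',f['color'])"
```

```text
t 6.58 pos [ 577.6 -303.5  224.1] rot [180.   -0.3   7.7] w 27.2 F [-0.7  0.7 -3.3] q6 [-29.  24.  76.   0.  80.  53.]
units dx 4.18 dy -23.38 dz 2.21 yaw 0.21
```

View pics/s2.png

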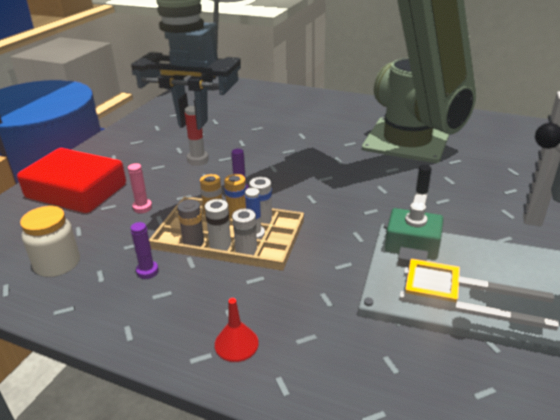

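{"api": "drive_tool", "payload": {
  "moves": [
    {"claw": 1,"dx": 0.2,"dy": -0.6,"dz": 0,"yaw": 0.2},
    {"claw": 1,"dx": 0.2,"dy": -1,"dz": 0,"yaw": 0},
    {"claw": 1,"dx": 0.2,"dy": -1,"dz": 0,"yaw": 0},
    {"claw": 1,"dx": 0.2,"dy": -1,"dz": 0,"yaw": 0},
    {"claw": 1,"dx": 0.2,"dy": -1,"dz": 0,"yaw": 0}
  ]
}}

```text
time_s: 7.25
ee_pos: [585.7, -204.1, 220.2]
ee_rot: [-179.7, 0.0, 5.9]
force: [0.1, -0.1, -2.1]
gripper_width: 27.3
```

{"api": "drive_tool", "payload": {
  "moves": [
    {"claw": 1,"dx": 0.2,"dy": -1,"dz": 0,"yaw": 0},
    {"claw": 1,"dx": 0.2,"dy": -1,"dz": 0,"yaw": 0},
    {"claw": 1,"dx": 0.2,"dy": -1,"dz": 0,"yaw": 0},
    {"claw": 1,"dx": 0.2,"dy": -1,"dz": 0,"yaw": 0},
    {"claw": 1,"dx": 0.2,"dy": -1,"dz": 0,"yaw": 0}
  ]
}}

```text
time_s: 7.88
ee_pos: [595.9, -94.7, 220.9]
ee_rot: [-179.8, -0.0, 6.0]
force: [-0.2, -0.4, -2.8]
gripper_width: 27.0
```

{"api": "drive_tool", "payload": {
  "moves": [
    {"claw": 1,"dx": 0.2,"dy": -1,"dz": 0,"yaw": 0},
    {"claw": 1,"dx": 0.2,"dy": -1,"dz": 0,"yaw": 0},
    {"claw": 1,"dx": 0.2,"dy": -1,"dz": 0,"yaw": 0},
    {"claw": 1,"dx": 0.2,"dy": -1,"dz": 0,"yaw": 0},
    {"claw": 1,"dx": 0.2,"dy": -1,"dz": 0,"yaw": 0}
  ]
}}

```text
time_s: 8.5
ee_pos: [606.0, 14.0, 221.4]
ee_rot: [-179.8, -0.0, 6.0]
force: [0.2, 0.2, -2.5]
gripper_width: 27.4
```

```bash
python3 -c "
from h import *
go(612.7,170.3,180,5.9)"
```

```text
t 8.5 pos [606.   14.  221.4] rot [-179.8   -0.     6. ] w 27.4 F [ 0.2  0.2 -2.5] q6 [ 0. 20. 83.  0. 77. 84.]
units dx 1.14 dy -7.74 dz 2.07 yaw 0.01
```

{"api": "drive_tool", "payload": {
  "moves": [
    {"claw": 1,"dx": 0.15,"dy": -1,"dz": 0,"yaw": 0},
    {"claw": 1,"dx": 0.15,"dy": -1,"dz": 0,"yaw": 0},
    {"claw": 1,"dx": 0.15,"dy": -1,"dz": 0,"yaw": 0},
    {"claw": 1,"dx": 0.15,"dy": -1,"dz": 0,"yaw": 0},
    {"claw": 1,"dx": 0.15,"dy": -1,"dz": 0,"yaw": 0}
  ]
}}

```text
time_s: 9.12
ee_pos: [610.7, 122.3, 221.7]
ee_rot: [-179.8, -0.0, 6.0]
force: [-0.5, -0.4, -2.7]
gripper_width: 27.4
```

{"api": "drive_tool", "payload": {
  "moves": [
    {"claw": 1,"dx": 0.15,"dy": -1,"dz": 0,"yaw": 0},
    {"claw": 1,"dx": 0,"dy": -0.6,"dz": 0.5,"yaw": 0},
    {"claw": 1,"dx": 0,"dy": 0,"dz": 0.5,"yaw": 0},
    {"claw": 1,"dx": 0,"dy": 0,"dz": 0,"yaw": 0}
  ]
}}

```text
time_s: 9.62
ee_pos: [609.8, 157.9, 199.5]
ee_rot: [-179.8, 0.1, 6.1]
force: [0.1, -0.7, -2.5]
gripper_width: 27.3
```

```bash
python3 -c "
from h import *
go(612.7,170.3,180,5.9)
f=grab_frame('wrist'); cv2.imwrite('pics/w4.png',f['color'])
f=grab_frame('top'); cv2.imwrite('pics/t4.png',cv2.resize(f['color'][150:300,0:220],None,fx=3.5,fy=3.5,interpolation=cv2.INTER_CUBIC))
f=grab_frame('scene'); cv2.imwrite('pics/s4.png',cv2.resize(f['color'][60:360,320:560],None,fx=2,fy=2,interpolation=cv2.INTER_CUBIC))
go(612.7,170.3,180,5.9)
"
```

```text
t 9.62 pos [609.8 157.9 199.5] rot [-1.798e+02  1.000e-01  6.100e+00] w 27.3 F [ 0.1 -0.7 -2.5] q6 [13. 23. 81.  0. 76. 97.]
units dx 0.21 dy -0.60 dz 0.98 yaw 0.03
t 9.78 pos [610.8 157.8 201.1] rot [-1.798e+02 -1.000e-01  6.100e+00] w 27.6 F [-0.7 -0.4 -2.3] q6 [13. 23. 81.  0. 76. 97.]
units dx 0.16 dy -0.61 dz 1.06 yaw 0.02
```

View pics/w4.png

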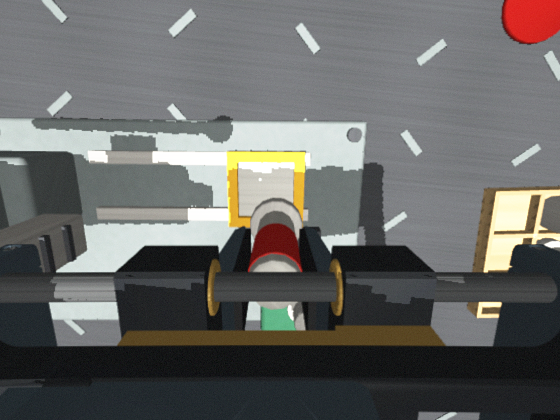

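View pics/t4.png

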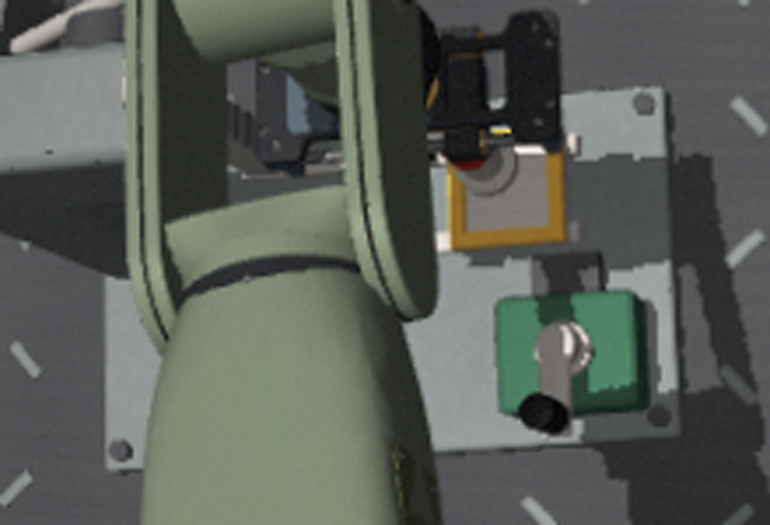

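View pics/s4.png

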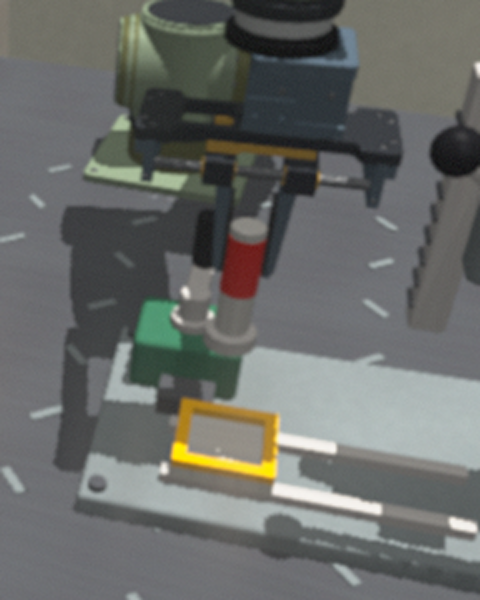

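```bash
python3 -c "
from h import *
f=grab_frame('wrist'); c=f['color']
h=cv2.cvtColor(c,cv2.COLOR_BGR2HSV); m=cv2.inRange(h,(18,150,90),(35,255,255)); m[235:]=0
m[:,:200]=0;m[:,340:]=0
cs,_=cv2.findContours(m,cv2.RETR_EXTERNAL,cv2.CHAIN_APPROX_NONE); k=np.vstack([x for x in cs if len(x)>20]).reshape(-1,2)
print(k.min(0),k.max(0))
for z,lab in((52,'outer'),):
  print(onz(f,[(k[:,0].min(),153),(k[:,0].max(),153),(265,k[:,1].min()),(k[:,0].min(),200),(k[:,0].max(),190)],z))
"
```

```text
[228 153] [303 228]
[[649.50698775 213.71956444  52.        ]
 [658.07793485 133.75929704  52.        ]
 [653.7510154  174.26556234  52.        ]
 [597.90591697 210.20546087  52.        ]
 [618.08453007 128.54479834  52.        ]]
```

{"api": "drive_tool", "payload": {
  "moves": [
    {"claw": 1,"dx": 0.1,"dy": -0.6,"dz": 0,"yaw": 0},
    {"claw": 1,"dx": 0,"dy": 0,"dz": 0.9,"yaw": 0},
    {"claw": 1,"dx": 0,"dy": 0,"dz": 0.9,"yaw": 0},
    {"claw": 1,"dx": 0,"dy": 0,"dz": 0.7,"yaw": 0},
    {"claw": 1,"dx": 0,"dy": 0,"dz": 0,"yaw": 0}
  ]
}}

```text
time_s: 10.45
ee_pos: [613.6, 172.6, 152.2]
ee_rot: [-179.7, -0.4, 6.0]
force: [-1.0, -0.2, -1.8]
gripper_width: 27.1
```

```bash
python3 -c "
from h import *
go(612.5,170.,101,5.9)
"
```

```text
t 10.45 pos [613.6 172.6 152.2] rot [-179.7   -0.4    6. ] w 27.1 F [-1.  -0.2 -1.8] q6 [15. 25. 85.  0. 70. 98.]
units dx -0.07 dy 0.13 dz 2.56 yaw 0.01
```

{"api": "drive_tool", "payload": {
  "moves": [
    {"claw": 1,"dx": -0.05,"dy": 0.12,"dz": 0.7,"yaw": 0},
    {"claw": 1,"dx": 0,"dy": 0,"dz": 0.7,"yaw": 0},
    {"claw": 1,"dx": 0,"dy": 0,"dz": 0.5,"yaw": 0},
    {"claw": 1,"dx": 0,"dy": 0,"dz": 0.2,"yaw": 0},
    {"claw": 1,"dx": 0,"dy": 0,"dz": 0,"yaw": 0}
  ]
}}

```text
time_s: 11.08
ee_pos: [613.9, 170.5, 108.3]
ee_rot: [-179.6, -0.5, 6.0]
force: [-0.2, 0.2, -2.4]
gripper_width: 27.1
```

```bash
python3 -c "
from h import *
go(612.5,170.,100,5.9)
f=grab_frame('scene'); cv2.imwrite('pics/s5.png',cv2.resize(f['color'][60:360,320:560],None,fx=2,fy=2,interpolation=cv2.INTER_CUBIC))
"
```

```text
t 11.07 pos [613.9 170.5 108.3] rot [-179.6   -0.5    6. ] w 27.1 F [-0.2  0.2 -2.4] q6 [14. 27. 89.  0. 64. 98.]
units dx -0.07 dy 0.02 dz 0.41 yaw 0.01
```

View pics/s5.png

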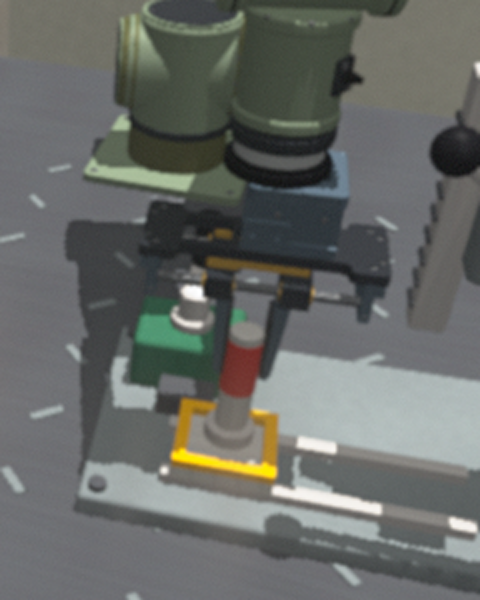

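Driver hangs inside the rim, a few mm above the floor. Lower in small steps.

{"api": "drive_tool", "payload": {
  "moves": [
    {"claw": 1,"dx": -0.06,"dy": 0,"dz": 0.2,"yaw": 0},
    {"claw": 1,"dx": 0,"dy": 0,"dz": 0,"yaw": 0}
  ]
}}

```text
time_s: 11.38
ee_pos: [613.3, 170.6, 105.0]
ee_rot: [-179.6, -0.6, 6.0]
force: [0.4, 0.0, -3.0]
gripper_width: 27.1
```

{"api": "drive_tool", "payload": {
  "moves": [
    {"claw": 1,"dx": 0,"dy": 0,"dz": 0.1,"yaw": 0},
    {"claw": 1,"dx": 0,"dy": 0,"dz": 0,"yaw": 0}
  ]
}}

```text
time_s: 11.62
ee_pos: [613.5, 170.7, 103.2]
ee_rot: [-179.6, -0.7, 6.0]
force: [-0.1, 0.3, -3.3]
gripper_width: 26.9
```

{"api": "drive_tool", "payload": {
  "moves": [
    {"claw": 1,"dx": 0,"dy": 0,"dz": 0.08,"yaw": 0},
    {"claw": 1,"dx": 0,"dy": 0,"dz": 0,"yaw": 0}
  ]
}}

```text
time_s: 11.88
ee_pos: [613.6, 170.7, 101.7]
ee_rot: [-179.6, -0.7, 6.0]
force: [0.1, -0.3, -3.3]
gripper_width: 27.5
```

{"api": "drive_tool", "payload": {
  "moves": [
    {"claw": 1,"dx": 0,"dy": 0,"dz": 0.08,"yaw": 0},
    {"claw": 1,"dx": 0,"dy": 0,"dz": 0,"yaw": 0}
  ]
}}

```text
time_s: 12.12
ee_pos: [613.8, 170.8, 100.1]
ee_rot: [-179.6, -0.7, 6.0]
force: [-0.5, -0.4, -2.8]
gripper_width: 27.1
```

{"api": "drive_tool", "payload": {
  "moves": [
    {"claw": 1,"dx": 0,"dy": 0,"dz": 0.08,"yaw": 0},
    {"claw": 1,"dx": 0,"dy": 0,"dz": 0,"yaw": 0}
  ]
}}

```text
time_s: 12.38
ee_pos: [614.5, 170.8, 100.2]
ee_rot: [-179.6, -0.8, 6.0]
force: [-0.1, 0.3, -3.1]
gripper_width: 27.2
```

{"api": "drive_tool", "payload": {
  "moves": [
    {"claw": 1,"dx": 0,"dy": 0,"dz": 0.1,"yaw": 0},
    {"claw": 1,"dx": 0,"dy": 0,"dz": 0,"yaw": 0}
  ]
}}

```text
time_s: 12.62
ee_pos: [615.3, 171.0, 100.2]
ee_rot: [-179.6, -1.0, 6.0]
force: [0.5, 0.7, -1.4]
gripper_width: 27.5
```

{"api": "drive_tool", "payload": {
  "moves": [
    {"claw": 1,"dx": 0,"dy": 0,"dz": 0.1,"yaw": 0},
    {"claw": 1,"dx": 0,"dy": 0,"dz": 0,"yaw": 0}
  ]
}}

```text
time_s: 12.88
ee_pos: [616.0, 171.0, 100.1]
ee_rot: [-179.6, -1.1, 6.0]
force: [-1.5, -0.2, -1.0]
gripper_width: 27.2
```

{"api": "drive_tool", "payload": {
  "moves": [
    {"claw": 0.3,"dx": 0,"dy": 0,"dz": 0,"yaw": 0},
    {"claw": 0,"dx": 0,"dy": 0,"dz": 0,"yaw": 0},
    {"claw": 0,"dx": 0,"dy": 0,"dz": 0,"yaw": 0},
    {"claw": -0.3,"dx": 0,"dy": 0,"dz": 0,"yaw": 0},
    {"claw": -0.3,"dx": 0,"dy": 0,"dz": 0,"yaw": 0}
  ]
}}

```text
time_s: 13.5
ee_pos: [616.5, 171.2, 98.9]
ee_rot: [-179.6, -1.2, 6.0]
force: [0.2, 0.0, -0.5]
gripper_width: 58.8
```

```bash
python3 -c "
from h import *
go(612.5,170.,100,5.9)
f=grab_frame('scene'); cv2.imwrite('pics/s6.png',cv2.resize(f['color'][60:360,320:560],None,fx=2,fy=2,interpolation=cv2.INTER_CUBIC))
f=grab_frame('wrist'); cv2.imwrite('pics/w6.png',f['color'])
"
```

```text
t 13.5 pos [616.5 171.2  98.9] rot [-179.6   -1.2    6. ] w 58.8 F [ 0.2  0.  -0.5] q6 [14. 27. 89.  0. 62. 98.]
units dx -0.20 dy 0.04 dz -0.05 yaw 0.01
```

View pics/s6.png

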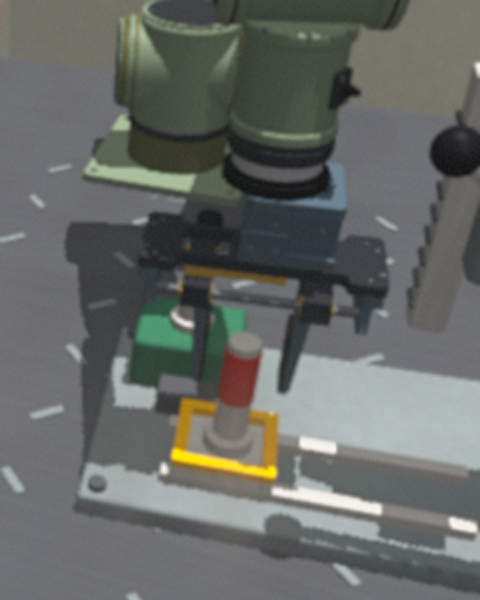

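View pics/w6.png

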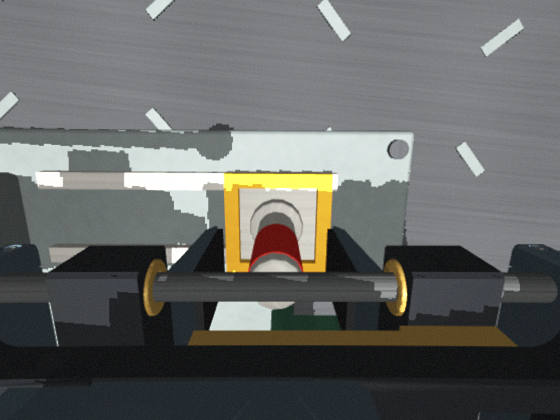

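{"api": "drive_tool", "payload": {
  "moves": [
    {"claw": -0.6,"dx": -0.1,"dy": 0,"dz": -0.3,"yaw": 0},
    {"claw": -0.6,"dx": 0,"dy": 0,"dz": -0.9,"yaw": 0},
    {"claw": -0.6,"dx": 0,"dy": 0,"dz": -1,"yaw": 0},
    {"claw": -0.6,"dx": 0,"dy": 0,"dz": -1,"yaw": 0},
    {"claw": -0.6,"dx": 0,"dy": 0,"dz": -1,"yaw": 0}
  ]
}}

```text
time_s: 14.22
ee_pos: [611.3, 169.9, 185.2]
ee_rot: [-179.6, -1.0, 6.0]
force: [0.1, 0.1, -0.7]
gripper_width: 72.9
```

{"api": "drive_tool", "payload": {
  "moves": [
    {"claw": -0.6,"dx": 0,"dy": 0,"dz": -1,"yaw": 0},
    {"claw": -0.6,"dx": 0,"dy": 0,"dz": -0.6,"yaw": 0},
    {"claw": -0.6,"dx": -0.4,"dy": 0,"dz": 0,"yaw": 0},
    {"claw": -0.6,"dx": -1,"dy": 0.35,"dz": 0,"yaw": 0},
    {"claw": -0.6,"dx": -1,"dy": 0.35,"dz": 0,"yaw": 0}
  ]
}}

```text
time_s: 14.85
ee_pos: [562.7, 150.5, 217.8]
ee_rot: [-179.6, -1.0, 6.0]
force: [-0.3, 0.3, 0.8]
gripper_width: 73.0
```

```bash
python3 -c "
from h import *
go(444.6,108.3,125,5.9)
f=grab_frame('scene'); cv2.imwrite('pics/s7.png',cv2.resize(f['color'][60:360,320:560],None,fx=2,fy=2,interpolation=cv2.INTER_CUBIC))
f=grab_frame('wrist'); cv2.imwrite('pics/w7.png',f['color'])
"
```

```text
t 14.85 pos [562.7 150.5 217.8] rot [-179.6   -1.     6. ] w 73.0 F [-0.3  0.3  0.8] q6 [14. 18. 87.  0. 74. 98.]
units dx -6.09 dy 1.49 dz 4.64 yaw 0.02
```

View pics/s7.png

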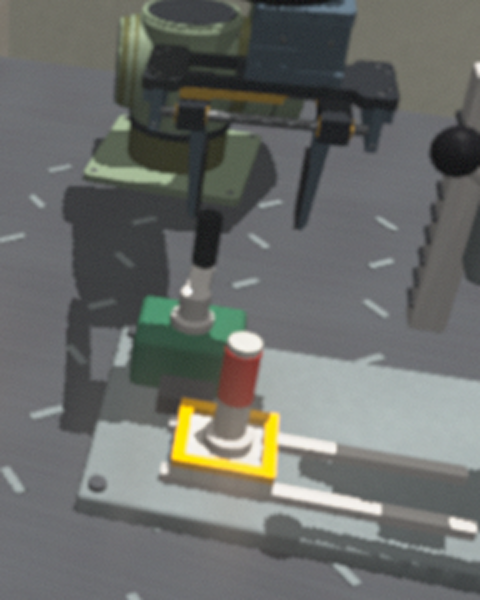

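View pics/w7.png

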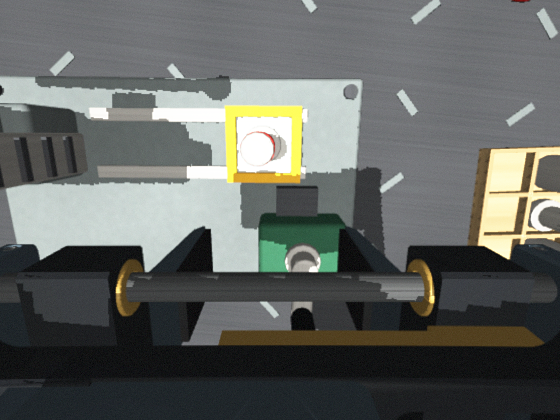

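```bash
python3 -c "
from h import *
w=grab_frame('wrist'); s=grab_frame('scene'); t=grab_frame('top')
print('drv',onz(w,[(260,148)],154)); n=onz(w,[(227,106),(302,106),(300,182),(229,182)],52); print('nest',n.mean(0),n)
pt=(578/4.3+20-.4,440/4.3+165-.4)
print(tri([(t,pt),(s,(424,167.5))]), onz(s,[(424,167.5)],169),onz(t,[pt],169))
go(444.6,108.3,125,5.9)
"
```

```text
drv [[615.924024   168.99910024 154.        ]]
nest [614.22443058 169.11803645  52.        ] [[651.40373524 213.7388591   52.        ]
 [659.94449558 132.56266143  52.        ]
 [577.11356879 124.35490538  52.        ]
 [568.4359227  205.81571989  52.        ]]
[444.68374113 107.71896561 168.89607828] [[445.21129784 107.22089964 169.        ]] [[444.55852556 108.26619796 169.        ]]
t 15.1 pos [564.5 151.1 218.6] rot [-179.6   -1.2    6. ] w 72.8 F [ 0.3 -0.4 -0.1] q6 [14. 18. 87.  0. 74. 98.]
units dx -6.18 dy 1.51 dz 4.68 yaw 0.01
```

{"api": "drive_tool", "payload": {
  "moves": [
    {"claw": -0.6,"dx": -1,"dy": 0.25,"dz": 0,"yaw": 0},
    {"claw": -0.6,"dx": -1,"dy": 0.25,"dz": 0,"yaw": 0},
    {"claw": -0.6,"dx": -1,"dy": 0.25,"dz": 0,"yaw": 0},
    {"claw": -0.6,"dx": -1,"dy": 0.25,"dz": 0,"yaw": 0},
    {"claw": -0.6,"dx": -1,"dy": 0.25,"dz": 0,"yaw": 0}
  ]
}}

```text
time_s: 15.72
ee_pos: [469.7, 116.8, 214.2]
ee_rot: [-179.5, -1.2, 6.1]
force: [-0.0, 0.3, 0.5]
gripper_width: 73.0
```

{"api": "drive_tool", "payload": {
  "moves": [
    {"claw": -0.6,"dx": -0.3,"dy": 0.1,"dz": 0,"yaw": 0},
    {"claw": -0.6,"dx": 0,"dy": 0,"dz": 0.3,"yaw": 0}
  ]
}}

```text
time_s: 15.98
ee_pos: [464.9, 114.5, 208.2]
ee_rot: [-179.5, -1.3, 6.1]
force: [-0.4, 0.8, -0.6]
gripper_width: 73.0
```

```bash
python3 -c "
from h import *
go(444.8,108,125,5.9)
f=grab_frame('wrist'); cv2.imwrite('pics/w8.png',f['color'])
f=grab_frame('top'); cv2.imwrite('pics/t8.png',cv2.resize(f['color'][150:300,0:220],None,fx=3.5,fy=3.5,interpolation=cv2.INTER_CUBIC))
"
```

```text
t 15.97 pos [464.9 114.5 208.2] rot [-179.5   -1.3    6.1] w 73.0 F [-0.4  0.8 -0.6] q6 [ 12.   8. 101.   0.  70.  96.]
units dx -1.03 dy 0.22 dz 4.16 yaw 0.02
```

View pics/w8.png

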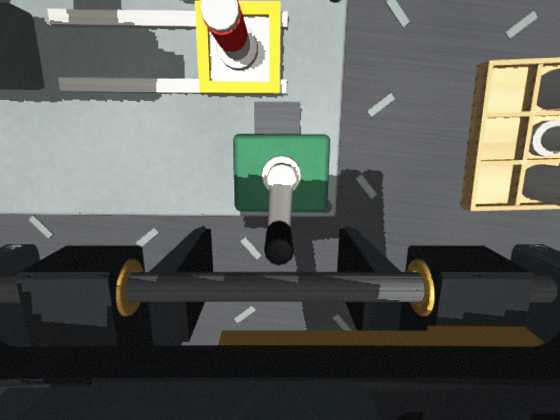

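```bash
python3 -c "
from h import *
w=grab_frame('wrist'); 
print(onz(w,[(279,250)],169), onz(w,[(282,175)],113),onz(w,[(282,175)],125))
go(444.8,108,125,5.9)
"
```

```text
[[443.48048206 110.03424973 169.        ]] [[495.16912921 112.64880589 113.        ]] [[496.68987262 112.99836162 125.        ]]
t 16.12 pos [464.4 114.5 207.4] rot [-179.5   -1.1    6.1] w 72.5 F [ 0.2 -0.4 -0.8] q6 [ 12.   8. 101.   0.  70.  96.]
units dx -1.01 dy 0.22 dz 4.12 yaw 0.02
```

{"api": "drive_tool", "payload": {
  "moves": [
    {"claw": -0.6,"dx": -1,"dy": 0.2,"dz": 0,"yaw": 0},
    {"claw": -0.6,"dx": 0,"dy": 0,"dz": 0,"yaw": 0}
  ]
}}

```text
time_s: 16.38
ee_pos: [446.2, 108.8, 206.5]
ee_rot: [-179.5, -1.2, 6.1]
force: [-0.4, 0.4, 0.6]
gripper_width: 73.0
```

{"api": "drive_tool", "payload": {
  "moves": [
    {"claw": -0.6,"dx": -0.1,"dy": 0,"dz": 0.7,"yaw": 0},
    {"claw": -0.6,"dx": 0,"dy": 0,"dz": 0.8,"yaw": 0},
    {"claw": -0.6,"dx": 0,"dy": 0,"dz": 0.8,"yaw": 0},
    {"claw": -0.6,"dx": 0,"dy": 0,"dz": 0.8,"yaw": 0},
    {"claw": -0.6,"dx": 0,"dy": 0,"dz": 0,"yaw": 0}
  ]
}}

```text
time_s: 17.0
ee_pos: [448.1, 110.2, 139.3]
ee_rot: [-179.5, -1.1, 6.1]
force: [0.2, -0.4, 0.8]
gripper_width: 72.9
```

```bash
python3 -c "
from h import *
go(444.6,108.8,126,5.9)
f=grab_frame('scene'); cv2.imwrite('pics/s9.png',cv2.resize(f['color'][60:360,320:560],None,fx=2,fy=2,interpolation=cv2.INTER_CUBIC))
"
```

```text
t 17.0 pos [448.1 110.2 139.3] rot [-179.5   -1.1    6.1] w 72.9 F [ 0.2 -0.4  0.8] q6 [ 12.  10. 109.   0.  59.  96.]
units dx -0.18 dy 0.05 dz 0.67 yaw 0.02
```

View pics/s9.png

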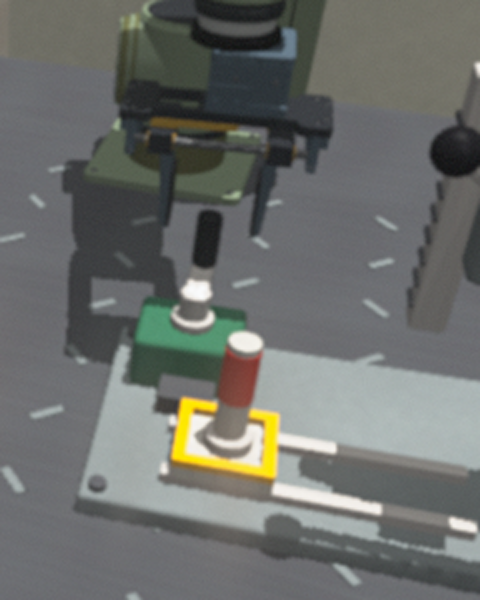

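{"api": "drive_tool", "payload": {
  "moves": [
    {"claw": -0.6,"dx": -0.18,"dy": 0.05,"dz": 0.5,"yaw": 0},
    {"claw": 0,"dx": 0,"dy": 0,"dz": 0,"yaw": 0},
    {"claw": 0.3,"dx": 0,"dy": 0,"dz": 0,"yaw": 0},
    {"claw": 1,"dx": 0,"dy": 0,"dz": 0,"yaw": 0},
    {"claw": 1,"dx": 0,"dy": 0,"dz": 0,"yaw": 0}
  ],
  "grip_force": 20
}}

```text
time_s: 17.68
ee_pos: [446.7, 109.4, 130.8]
ee_rot: [-179.5, -1.5, 6.1]
force: [-0.3, 0.3, -0.2]
gripper_width: 35.8
```

{"api": "drive_tool", "payload": {
  "moves": [
    {"claw": 1,"dx": 0,"dy": 0,"dz": 0,"yaw": 0},
    {"claw": 1,"dx": 0,"dy": 0,"dz": 0,"yaw": 0}
  ]
}}

```text
time_s: 17.92
ee_pos: [446.8, 109.5, 131.0]
ee_rot: [-179.5, -1.5, 6.1]
force: [-0.5, -0.1, -0.8]
gripper_width: 23.3
```

```bash
python3 -c "
from h import *
go(444.6,108.8,126,5.9)
f=grab_frame('scene'); cv2.imwrite('pics/s10.png',cv2.resize(f['color'][60:360,320:560],None,fx=2,fy=2,interpolation=cv2.INTER_CUBIC))
f=grab_frame('wrist'); cv2.imwrite('pics/w10.png',f['color'])
"
```

```text
t 17.93 pos [446.8 109.5 131. ] rot [-179.5   -1.5    6.1] w 23.3 F [-0.5 -0.1 -0.8] q6 [ 12.  10. 111.   0.  58.  96.]
units dx -0.11 dy 0.02 dz 0.25 yaw 0.02
```

View pics/w10.png

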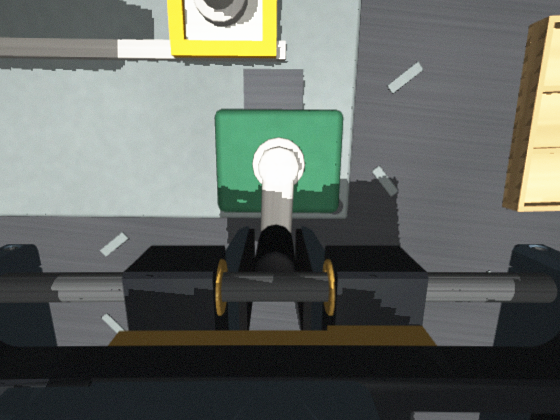

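View pics/s10.png

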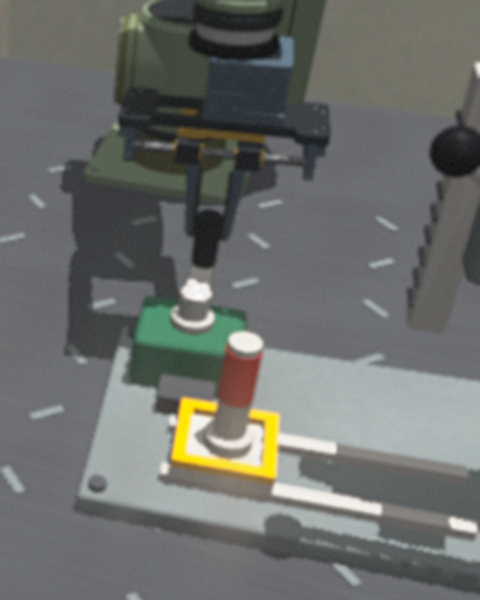

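```bash
cat >> h.py <<'E'
C=np.array([494.2,112.6])
def circ(step=15,n=5,r=49.0,g=1.0,yaw=5.9):
    s=telemetry.state(); p=s["ee_pos"]; a=np.radians(yaw); w=s["ee_rot"][2]
    R=np.array([np.cos(p[2]*0+np.radians(s["ee_rot"][1]))])
    # grasp point: 19 mm behind TCP along tool z
    from scipy.spatial.transform import Rotation as Ro
    tz=Ro.from_euler('xyz',s["ee_rot"],degrees=True).as_matrix()[:,2]
    gp=(p-19*tz)[:2]; d=gp-C
    phi=np.degrees(np.arctan2(d[1],d[0]))
    print("t",round(s["time_s"],2),"phi",phi.round(1),"crank deg mod360",round((phi-185.9)%360,1),"r",np.linalg.norm(d).round(1),"z",p[2].round(1),"rot",s["ee_rot"].round(1),"F",s["force"].round(1),"w",round(s["gripper_width"],1),"q6",s["qpos"][5].round(0))
    cur=gp; wr=np.radians(w)
    for i in range(1,n+1):
        f=np.radians(phi+step*i); t=C+r*np.array([np.cos(f),np.sin(f)]); e=(t-cur)/20*g; cur=t
        print("dx %.2f dy %.2f"%(e@[np.cos(wr),np.sin(wr)],e@[np.sin(wr),-np.cos(wr)]))
    print("dz->130 %.2f yaw %.2f"%((p[2]-130)/20,-np.radians(yaw-w)/.15))
E
python3 -c "
from h import *
circ()"
```

```text
t 18.02 phi -176.0 crank deg mod360 358.1 r 47.9 z 131.0 rot [-179.5   -1.5    6.1] F [-0.4 -0.1  0.1] w 23.6 q6 96.0
dx 0.01 dy 0.63
dx 0.22 dy 0.60
dx 0.37 dy 0.52
dx 0.49 dy 0.41
dx 0.58 dy 0.27
dz->130 0.05 yaw 0.02
```

{"api": "drive_tool", "payload": {
  "moves": [
    {"claw": 1,"dx": 0,"dy": 0.6,"dz": 0,"yaw": 0},
    {"claw": 1,"dx": 0.2,"dy": 0.6,"dz": 0,"yaw": 0},
    {"claw": 1,"dx": 0.35,"dy": 0.5,"dz": 0,"yaw": 0}
  ]
}}

```text
time_s: 18.4
ee_pos: [462.3, 76.5, 131.0]
ee_rot: [-179.3, -1.6, 6.1]
force: [0.9, 3.7, -1.6]
gripper_width: 23.5
```

```bash
python3 -c "
from h import *
circ()"
```

```text
t 18.4 phi -131.6 crank deg mod360 42.5 r 48.7 z 131.0 rot [-179.3   -1.6    6.1] F [ 0.9  3.7 -1.6] w 23.5 q6 91.0
dx 0.48 dy 0.42
dx 0.58 dy 0.27
dx 0.63 dy 0.11
dx 0.64 dy -0.05
dx 0.60 dy -0.22
dz->130 0.05 yaw 0.02
```

{"api": "drive_tool", "payload": {
  "moves": [
    {"claw": 1,"dx": 0.48,"dy": 0.42,"dz": 0.05,"yaw": 0},
    {"claw": 1,"dx": 0.58,"dy": 0.27,"dz": 0,"yaw": 0},
    {"claw": 1,"dx": 0.63,"dy": 0.11,"dz": 0,"yaw": 0},
    {"claw": 1,"dx": 0.64,"dy": -0.05,"dz": 0,"yaw": 0},
    {"claw": 1,"dx": 0.6,"dy": -0.22,"dz": 0,"yaw": 0}
  ]
}}

```text
time_s: 19.02
ee_pos: [522.9, 70.2, 130.9]
ee_rot: [-179.2, -1.1, 5.9]
force: [-4.2, 1.6, 1.2]
gripper_width: 23.3
```

```bash
python3 -c "
from h import *
circ(17)
f=grab_frame('scene'); cv2.imwrite('pics/s11.png',cv2.resize(f['color'][60:360,320:560],None,fx=2,fy=2,interpolation=cv2.INTER_CUBIC))"
```

```text
t 19.02 phi -56.4 crank deg mod360 117.7 r 51.3 z 130.9 rot [-179.2   -1.1    5.9] F [-4.2  1.6  1.2] w 23.3 q6 89.0
dx 0.53 dy -0.53
dx 0.43 dy -0.58
dx 0.25 dy -0.68
dx 0.04 dy -0.72
dx -0.18 dy -0.70
dz->130 0.05 yaw 0.00
```

View pics/s11.png

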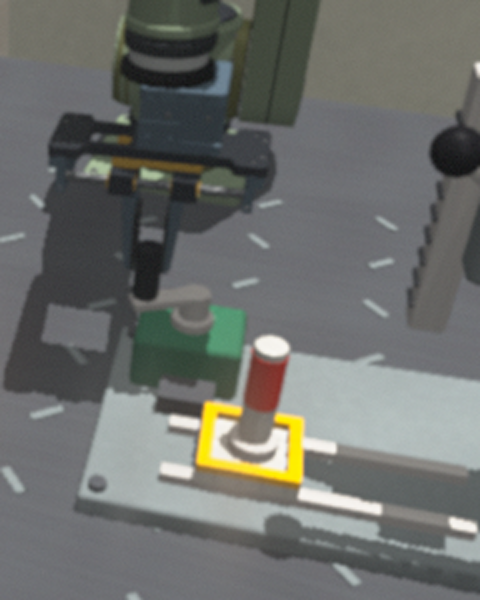

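{"api": "drive_tool", "payload": {
  "moves": [
    {"claw": 1,"dx": 0.55,"dy": -0.53,"dz": 0.05,"yaw": 0},
    {"claw": 1,"dx": 0.43,"dy": -0.58,"dz": 0,"yaw": 0},
    {"claw": 1,"dx": 0.25,"dy": -0.68,"dz": 0,"yaw": 0},
    {"claw": 1,"dx": 0.04,"dy": -0.72,"dz": 0,"yaw": 0},
    {"claw": 1,"dx": -0.18,"dy": -0.7,"dz": 0,"yaw": 0}
  ]
}}

```text
time_s: 19.7
ee_pos: [540.0, 138.3, 130.9]
ee_rot: [-179.6, -1.1, 6.1]
force: [-4.4, -5.2, 3.5]
gripper_width: 23.3
```

```bash
sed -i 's/494.2,112.6/495.2,112.2/' h.py; python3 -c "
from h import *
circ(17)"
```

```text
t 19.7 phi 30.2 crank deg mod360 204.3 r 51.5 z 130.9 rot [-179.6   -1.1    6.1] F [-4.4 -5.2  3.5] w 23.3 q6 97.0
dx -0.50 dy -0.56
dx -0.55 dy -0.47
dx -0.66 dy -0.29
dx -0.72 dy -0.08
dx -0.71 dy 0.13
dz->130 0.04 yaw 0.02
```

{"api": "drive_tool", "payload": {
  "moves": [
    {"claw": 1,"dx": -0.47,"dy": -0.56,"dz": 0.05,"yaw": 0},
    {"claw": 1,"dx": -0.56,"dy": -0.47,"dz": 0,"yaw": 0},
    {"claw": 1,"dx": -0.66,"dy": -0.29,"dz": 0,"yaw": 0},
    {"claw": 1,"dx": -0.72,"dy": -0.08,"dz": 0,"yaw": 0},
    {"claw": 1,"dx": -0.71,"dy": 0.13,"dz": 0,"yaw": 0}
  ]
}}

```text
time_s: 20.32
ee_pos: [479.5, 159.9, 131.0]
ee_rot: [-179.8, -2.1, 6.4]
force: [3.4, -1.7, 0.7]
gripper_width: 23.5
```

```bash
python3 -c "
from h import *
circ(17)"
```

```text
t 20.32 phi 109.0 crank deg mod360 283.1 r 50.2 z 131.0 rot [-179.8   -2.1    6.4] F [ 3.4 -1.7  0.7] w 23.5 q6 101.0
dx -0.66 dy 0.32
dx -0.57 dy 0.45
dx -0.41 dy 0.59
dx -0.22 dy 0.69
dx -0.01 dy 0.72
dz->130 0.05 yaw 0.05
```

{"api": "drive_tool", "payload": {
  "moves": [
    {"claw": 1,"dx": -0.65,"dy": 0.32,"dz": 0.05,"yaw": 0.05},
    {"claw": 1,"dx": -0.57,"dy": 0.45,"dz": 0,"yaw": 0},
    {"claw": 1,"dx": -0.41,"dy": 0.59,"dz": 0,"yaw": 0},
    {"claw": 1,"dx": -0.22,"dy": 0.69,"dz": 0,"yaw": 0},
    {"claw": 1,"dx": -0.01,"dy": 0.72,"dz": 0,"yaw": 0}
  ]
}}

```text
time_s: 20.95
ee_pos: [448.1, 103.2, 131.0]
ee_rot: [-179.2, -2.7, 5.8]
force: [2.1, 3.7, 2.4]
gripper_width: 23.2
```

```bash
python3 -c "
from h import *
circ(17)
f=grab_frame('scene'); cv2.imwrite('pics/s12.png',cv2.resize(f['color'][60:360,320:560],None,fx=2,fy=2,interpolation=cv2.INTER_CUBIC))"
```

```text
t 20.95 phi -168.9 crank deg mod360 5.2 r 48.9 z 131.0 rot [-179.2   -2.7    5.8] F [2.1 3.7 2.4] w 23.2 q6 95.0
dx 0.17 dy 0.70
dx 0.37 dy 0.62
dx 0.54 dy 0.49
dx 0.66 dy 0.31
dx 0.72 dy 0.10
dz->130 0.05 yaw -0.01
```

View pics/s12.png

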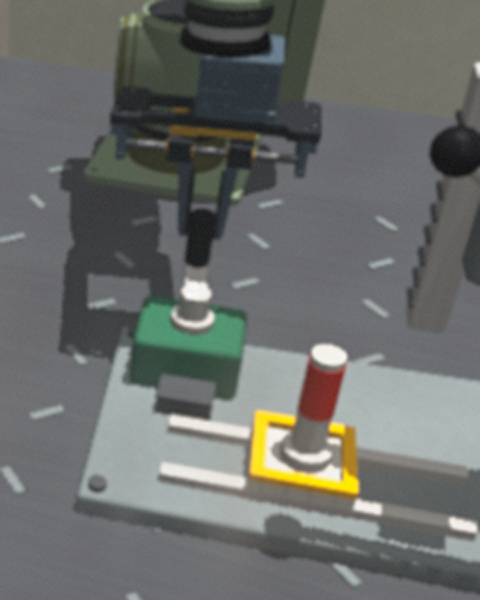

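{"api": "drive_tool", "payload": {
  "moves": [
    {"claw": 1,"dx": 0.17,"dy": 0.7,"dz": 0.05,"yaw": 0},
    {"claw": 1,"dx": 0.37,"dy": 0.62,"dz": 0,"yaw": 0},
    {"claw": 1,"dx": 0.54,"dy": 0.49,"dz": 0,"yaw": 0},
    {"claw": 1,"dx": 0.66,"dy": 0.31,"dz": 0,"yaw": 0},
    {"claw": 1,"dx": 0.72,"dy": 0.1,"dz": 0,"yaw": 0}
  ]
}}

```text
time_s: 21.62
ee_pos: [500.7, 63.0, 130.9]
ee_rot: [-178.7, -2.3, 5.3]
force: [-3.3, 5.5, 4.1]
gripper_width: 22.9
```

```bash
python3 -c "
from h import *
circ(17)"
```

```text
t 21.62 phi -84.5 crank deg mod360 89.6 r 49.9 z 130.9 rot [-178.7   -2.3    5.3] F [-3.3  5.5  4.1] w 22.9 q6 89.0
dx 0.72 dy -0.16
dx 0.65 dy -0.31
dx 0.53 dy -0.49
dx 0.37 dy -0.62
dx 0.17 dy -0.70
dz->130 0.05 yaw -0.06
```

{"api": "drive_tool", "payload": {
  "moves": [
    {"claw": 1,"dx": 0.72,"dy": -0.14,"dz": 0.05,"yaw": -0.06},
    {"claw": 1,"dx": 0.65,"dy": -0.31,"dz": 0,"yaw": 0},
    {"claw": 1,"dx": 0.53,"dy": -0.49,"dz": 0,"yaw": 0},
    {"claw": 1,"dx": 0.37,"dy": -0.62,"dz": 0,"yaw": 0},
    {"claw": 1,"dx": 0.17,"dy": -0.7,"dz": 0,"yaw": 0}
  ]
}}

```text
time_s: 22.25
ee_pos: [546.8, 109.7, 131.1]
ee_rot: [-179.2, -2.1, 5.9]
force: [2.3, -2.7, 0.5]
gripper_width: 23.2
```

```bash
python3 -c "
from h import *
circ(17)"
```

```text
t 22.25 phi -3.2 crank deg mod360 170.9 r 51.0 z 131.1 rot [-179.2   -2.1    5.9] F [ 2.3 -2.7  0.5] w 23.2 q6 93.0
dx -0.09 dy -0.74
dx -0.20 dy -0.69
dx -0.40 dy -0.60
dx -0.56 dy -0.46
dx -0.67 dy -0.28
dz->130 0.05 yaw 0.00
```

{"api": "drive_tool", "payload": {
  "moves": [
    {"claw": 1,"dx": -0.06,"dy": -0.74,"dz": 0.05,"yaw": 0},
    {"claw": 1,"dx": -0.2,"dy": -0.69,"dz": 0,"yaw": 0},
    {"claw": 1,"dx": -0.4,"dy": -0.6,"dz": 0,"yaw": 0},
    {"claw": 1,"dx": -0.56,"dy": -0.46,"dz": 0,"yaw": 0},
    {"claw": 1,"dx": -0.67,"dy": -0.28,"dz": 0,"yaw": 0}
  ]
}}

```text
time_s: 22.88
ee_pos: [500.6, 163.3, 130.9]
ee_rot: [-179.5, -2.1, 6.2]
force: [2.1, -12.1, 6.3]
gripper_width: 23.2
```

```bash
python3 -c "
from h import *
circ(17)
f=grab_frame('scene'); cv2.imwrite('pics/s13.png',cv2.resize(f['color'][60:360,320:560],None,fx=2,fy=2,interpolation=cv2.INTER_CUBIC))"
```

```text
t 22.88 phi 84.7 crank deg mod360 258.8 r 51.1 z 130.9 rot [-179.5   -2.1    6.2] F [  2.1 -12.1   6.3] w 23.2 q6 101.0
dx -0.74 dy 0.06
dx -0.70 dy 0.18
dx -0.62 dy 0.37
dx -0.48 dy 0.54
dx -0.31 dy 0.66
dz->130 0.04 yaw 0.03
```

View pics/s13.png

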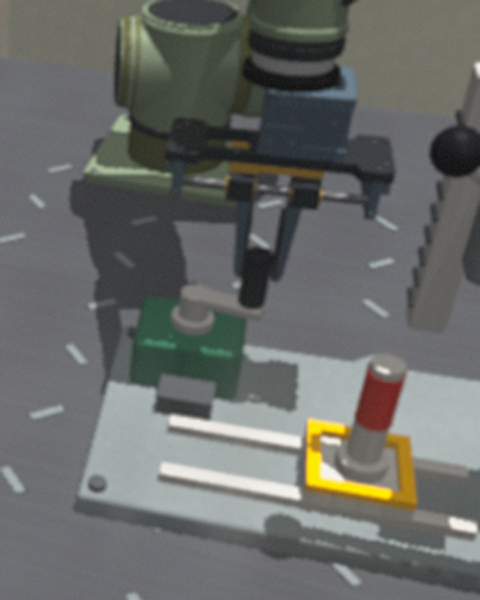

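{"api": "drive_tool", "payload": {
  "moves": [
    {"claw": 1,"dx": -0.74,"dy": 0.08,"dz": 0.05,"yaw": 0},
    {"claw": 1,"dx": -0.7,"dy": 0.18,"dz": 0,"yaw": 0},
    {"claw": 1,"dx": -0.62,"dy": 0.37,"dz": 0,"yaw": 0},
    {"claw": 1,"dx": -0.48,"dy": 0.54,"dz": 0,"yaw": 0},
    {"claw": 1,"dx": -0.31,"dy": 0.66,"dz": 0,"yaw": 0}
  ]
}}

```text
time_s: 23.55
ee_pos: [448.7, 124.8, 131.0]
ee_rot: [-179.2, -3.1, 6.3]
force: [3.5, 1.9, 3.4]
gripper_width: 23.3
```

```bash
python3 -c "
from h import *
circ(9)"
```

```text
t 23.55 phi 165.6 crank deg mod360 339.7 r 49.0 z 131.0 rot [-179.2   -3.1    6.3] F [3.5 1.9 3.4] w 23.3 q6 97.0
dx -0.11 dy 0.37
dx -0.05 dy 0.38
dx 0.01 dy 0.38
dx 0.07 dy 0.38
dx 0.13 dy 0.36
dz->130 0.05 yaw 0.05
```

{"api": "drive_tool", "payload": {
  "moves": [
    {"claw": 1,"dx": -0.1,"dy": 0.37,"dz": 0.05,"yaw": 0.05},
    {"claw": 1,"dx": -0.05,"dy": 0.35,"dz": 0,"yaw": 0},
    {"claw": 1,"dx": 0,"dy": 0,"dz": 0,"yaw": 0},
    {"claw": 1,"dx": 0,"dy": 0,"dz": 0,"yaw": 0}
  ]
}}

```text
time_s: 24.05
ee_pos: [447.5, 109.9, 131.0]
ee_rot: [-179.0, -3.3, 5.7]
force: [2.7, 1.2, 3.5]
gripper_width: 23.2
```

```bash
python3 -c "
from h import *
circ(9)"
```

```text
t 24.05 phi -176.8 crank deg mod360 357.3 r 48.8 z 131.0 rot [-179.    -3.3    5.7] F [2.7 1.2 3.5] w 23.2 q6 96.0
dx 0.01 dy 0.38
dx 0.07 dy 0.38
dx 0.13 dy 0.36
dx 0.19 dy 0.34
dx 0.24 dy 0.30
dz->130 0.05 yaw -0.02
```

{"api": "drive_tool", "payload": {
  "moves": [
    {"claw": 0.3,"dx": 0,"dy": 0,"dz": 0,"yaw": 0},
    {"claw": 0,"dx": 0,"dy": 0,"dz": 0,"yaw": 0},
    {"claw": -0.4,"dx": 0,"dy": 0,"dz": 0,"yaw": 0},
    {"claw": -0.5,"dx": 0,"dy": 0,"dz": 0,"yaw": 0},
    {"claw": -0.5,"dx": 0,"dy": 0,"dz": 0,"yaw": 0}
  ]
}}

```text
time_s: 24.68
ee_pos: [442.2, 109.7, 127.9]
ee_rot: [-179.0, -2.6, 5.7]
force: [-0.0, 0.1, -0.4]
gripper_width: 67.3
```

{"api": "drive_tool", "payload": {
  "moves": [
    {"claw": -0.5,"dx": 0,"dy": 0,"dz": -0.5,"yaw": 0},
    {"claw": -0.5,"dx": 0,"dy": 0,"dz": -1,"yaw": 0},
    {"claw": -0.5,"dx": 0,"dy": 0,"dz": -1,"yaw": 0},
    {"claw": -0.5,"dx": 0,"dy": 0,"dz": -1,"yaw": 0},
    {"claw": -0.5,"dx": 0,"dy": 0,"dz": -1,"yaw": 0}
  ]
}}

```text
time_s: 25.3
ee_pos: [437.6, 107.5, 222.0]
ee_rot: [-179.0, -2.5, 5.7]
force: [0.3, -0.1, 0.2]
gripper_width: 69.0
```

{"api": "drive_tool", "payload": {
  "moves": [
    {"claw": -0.5,"dx": -0.5,"dy": 0,"dz": -0.5,"yaw": 0},
    {"claw": -0.5,"dx": -1,"dy": 0,"dz": 0,"yaw": 0},
    {"claw": -0.5,"dx": -1,"dy": 0,"dz": 0,"yaw": 0},
    {"claw": -0.5,"dx": 0,"dy": 0,"dz": 0,"yaw": 0},
    {"claw": -0.5,"dx": 0,"dy": 0,"dz": 0,"yaw": 0}
  ]
}}

```text
time_s: 25.92
ee_pos: [382.4, 101.7, 230.4]
ee_rot: [-179.0, -2.5, 5.7]
force: [-1.3, 0.3, -0.3]
gripper_width: 68.2
```

```bash
python3 -c "
from h import *
go(400,110,230,5.9)
f=grab_frame('scene'); cv2.imwrite('pics/s14.png',f['color'])
f=grab_frame('top'); cv2.imwrite('pics/t14.png',cv2.resize(f['color'][150:300,0:220],None,fx=3.5,fy=3.5,interpolation=cv2.INTER_CUBIC))
f=grab_frame('wrist'); cv2.imwrite('pics/w14.png',f['color'])"
```

```text
t 25.93 pos [382.4 101.7 230.4] rot [-179.    -2.5    5.7] w 68.2 F [-1.3  0.3 -0.3] q6 [ 13.  -1. 108.   1.  71.  97.]
units dx 0.92 dy -0.32 dz 0.02 yaw -0.02
```

View pics/s14.png

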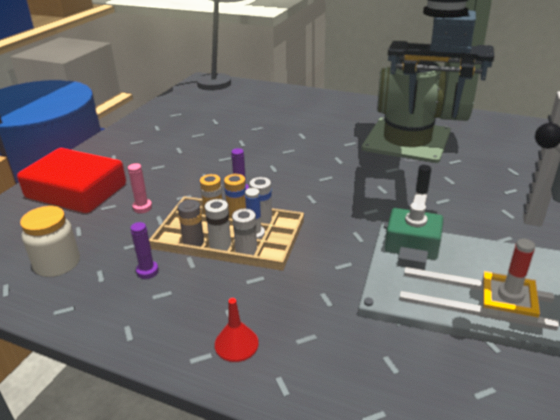

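View pics/t14.png

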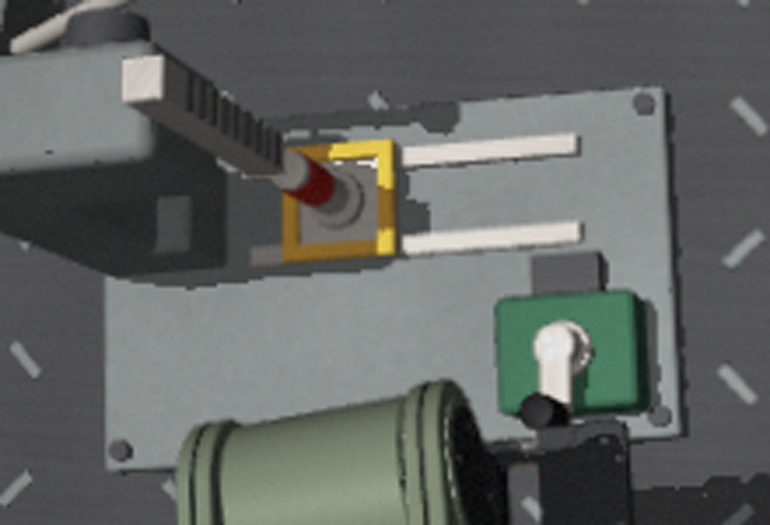

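View pics/w14.png

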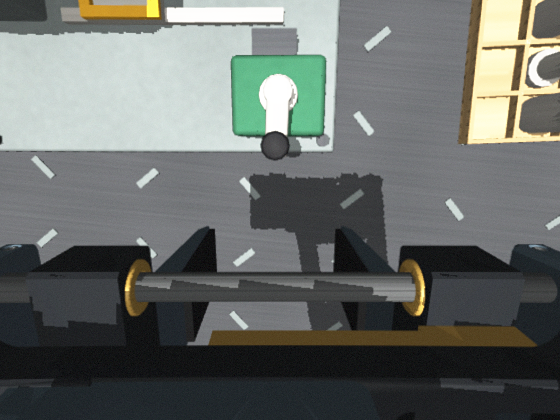

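```bash
python3 -c "
from h import *
t=grab_frame('top'); s=grab_frame('scene')
B=lambda x,y:(x/4.3+20-.4,y/4.3+165-.4); D=lambda x,y:(x/3.5-.4,y/3.5+150-.4)
a=onz(t,[B(604,90),B(608,235)],52); b=onz(t,[D(394,140),D(399,255)],52); print(b-a, np.linalg.norm(b-a,axis=1))
print('nest', b.mean(0)+42*np.array([-np.sin(np.radians(5.9)),np.cos(np.radians(5.9)),0]))
print('drv top', onz(s,[(525,244)],154), 'foot',onz(t,[D(341,201)],58))
st=telemetry.state(); print(np.abs(st['qvel']).max(), st['force'], st['time_s'])
k=onz(t,[D(543,409)],169);print('knob',k)
"
```

```text
[[-12.64394266 124.44681179   0.        ]
 [-11.09255368 121.68933777   0.        ]] [125.08748239 122.19386103]
nest [600.38921977 293.44202462  52.        ]
drv top [[603.3884153  294.07077335 154.        ]] foot [[599.82719754 291.38906061  58.        ]]
0.07605149611853869 [ 0.72996799 -0.08144041 -0.7512175 ] 26.175
knob [[445.66377777 106.6674985  169.        ]]
```

All consistent; handing in.

```bash
python3 -c "
from workcell import job
print(job.job_done())"
```

```text
the job is handed in; nothing more can be done
None
```

The job is handed in. The red driver stands upright in the nest under the ram, and I turned the crank two full turns anticlockwise and let go. The whole job took about 26 s of the 69 s allowed.

- **Driver:** I took it from the rack with the fingers in the empty cells on either side, and lowered it into the nest at low force. In the last pictures it stood within about 4 mm of the nest centre and looked upright.
- **Neighbours:** the blue driver and all six dies were still standing in their cells.
- **Crank:** it finished within a few degrees of two full turns (about 717°, from the measured circle of the gripper). The pictures show the carriage moved 122–125 mm against the nominal 126 mm, which agrees within picture accuracy.
- **Robot:** the gripper was open and well clear of everything, and the arm was at rest.

The tool drifted to about 3° of tilt while turning the crank, because the moves cannot correct it. It did no visible harm. No check failed, and handing in gave no verdict.

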